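# Unlock the tab-lock knob and open the dust intake

### The job

Open the dust intake on the sanding bench: pinch both yellow tabs of the lock knob and, keeping them pinched, turn it counter-clockwise until you feel it gently meet its stop, then let go so that both tabs spring fully out and lock it there. After that, slide the steel shutter fully open by its black handle. Never force the knob while it is locked, nor hard against its stop, and leave everything else on the bench where it is.

Things in the scene. Friction and masses are not known exactly. Their poses are not given: they have to be found in the camera images.
- intake: Green dust intake box fixed to the bench, 220 x 200 mm, top 50 mm above the bench. Origin on the bench under it; box x points away from the robot at yaw 0, y left. It covers box x -110..110, y -110..90 mm; a 50 mm duct stub leaves its far side. Grilled port (radius 34 mm) in its top at box (50, -48), under the shutter; the lock knob stands at box (-45, 0).
- knob (a joint): Knob turn, rad; 0 = locked, tongue at the red mark and blocking the shutter; grows counter-clockwise from above. Tabs out: locked, about 0.05 rad play. Tabs pinched: turns with 0.1 N m friction to a stiff sprung stop (14 N m/rad) somewhere in 0.8..1.3 (green marks; not measured, varies). Tabs let go at the stop or up to 0.05 rad before it spring out and lock it; elsewhere they stay in.
- knob_foot (a point): The turning body of the knob: black hub 39 mm wide, top 55 mm above the box top, with a red tongue 10 mm wide reaching 67 mm from the axis, under 22 mm above the box top. This point lies on the axis at box-top height; x along the tongue, y through the two tabs. An aluminium bezel, radius 52 mm, 16 mm high, rings its foot: keep fingertips above it.
- knob_grip (a point): Point on the knob's axis midway between the tabs at the height to grip, 40 mm above the box top; axes as knob_foot. Fingers close along its y, 60 mm over the tabs released and 48 mm with both fully pinched.
- tab_a (a joint): Press of the yellow release tab on the knob's +y side, m: 0 = fully out, 0.006 = fully in; the lock is free from 0.0045. Tab 24 mm wide, 18 to 52 mm above the box top, outer face 30 mm from the axis when out. Spring 4 N out, 9 N in. Both tabs must stay pinched while turning.
- tab_b (a joint): The same for the yellow tab on the -y side.
- shutter (a joint): Travel of the steel shutter over the port, m: 0 = shut, 0.078 = fully open, at its stop; moves along box +y. About 2.5 N of friction, stays where left. The knob's tongue blocks it until the knob is turned.
- shutter_grip (a point): Middle of the shutter's black handle at the height to grip, 30 mm above the box top; axes as the box. Handle: upright bar 50 mm along box x, 14 mm along box y, its top 45 mm above the box top. The shutter is an 80 x 80 mm plate with its top 8 mm above the box top.
- plug: Wooden plug, 25 mm diameter, 20 mm high, standing on the near right corner of the intake box; leave alone. Origin at the centre of its underside.
- sanding_block: Cork sanding block 110 x 65 x 30 mm lying to the left of the intake box; leave alone. Origin at the centre of its underside.
- wax_tin: Tin, 68 mm diameter, 50 mm high, to the right of the intake box; leave alone. Origin at the centre of its underside.
- spindle: Pale wooden chair part, 320 x 40 x 30 mm, lying beyond the intake box; leave alone. Origin underneath, its long axis is y.
- sander: Yellow and black orbital sander, 125 mm diameter, 125 mm high, far to the left; leave alone. Origin at the centre of its underside.
- glue: White glue bottle, 64 mm diameter, 170 mm high, far to the right; leave alone. Origin at the centre of its underside.
- discs: Short stack of brown sanding discs, 80 mm diameter, 24 mm high, on the right; leave alone. Origin at the centre of its underside.

How it is judged:
By the outcome, as a careful person would: the job done as asked, in the order asked, and still so for the second after the job is handed in, with the robot touching nothing.
It also fails if it takes over 58 s, if anything falls off the work surface, if the arm or the gripper's body presses on something with over 40 N, if the wrist force passes 120 N, or if a joint passes its speed limit or range.

### The arm

A 6-joint arm with a two-finger parallel gripper is mounted at the origin on the work surface. World frame = base frame: x ahead of the robot, y to its left, z up, the work surface at z = 0. Lengths are in mm, angles in rad, forces in N, time in s.
With the tool pointing down it reaches from about 325 to 875 mm from the base axis. Payload 4.4 kg.
Tool frame: the origin (TCP) lies at the very end of the fingers, on their centre line; the grasp point (between the pads) lies r.pinch_z behind it (r.pinch_z is the distance from the TCP to the grasp point, in mm); z points along the fingers, y is the line along which they close (so a half turn about z gives the same grasp; the last joint's range is limited). The gripper opens to 85 mm and grips with 20 to 120 N. Pads are 22 mm wide; open, the fingers measure 114 mm over their backs; the gripper's body (76 mm by 85 mm) begins 54 mm behind the grasp point. The pads swing forward as they close: fully open they stand 13 mm farther back than shut.
Start: joints at [-1.321, 0.207, 1.542, -0, 1.393, -0.15], TCP at [223.798, -529.662, 231.282] pointing down, gripper open.
Joint ranges: [-2.73, 2.73], [-0.86, 2.22], [0.23, 2.46], [-1.11, 4.25], [0.08, 2.63], [-2.82, 2.82]. Speed limits (rad/s): [2.79, 2.79, 3.14, 3.14, 3.14, 3.14].

### API

Orientations are given as a 3x3 rotation matrix whose columns are the frame's x, y, z axes.
In Python, from cell import readout, optics, job_done, spotter, r gives the robot as it stands.
- The arm moves only by the tool carry_out, never from a script. Its argument "steps" is a list of rows, each a list of 7 numbers: the shift along the tool's x, y, z in units of 30 mm (1.0 is 30 mm), then the turn, a rotation vector about the tool's x, y, z in units of 6 degrees (1.0 is 6 degrees), then the opening, from 0 (shut) to 1 (fully open). In form: [[dx, dy, dz, ax, ay, az, gripper], ...]. A call has exactly 8 rows; each row shifts and turns the commanded pose from where the row before left it, along the tool's axes as they then stand; what a row does not reach is not made up. A row lasts 1/12 s, in which the tool goes at most 41.7 mm and 7.16 degrees, less where a joint would pass 70% of its speed; a pose out of reach is approached as far as the arm can. A call is refused whole if a number of a shift passes 1 or a number of a turn 1, either way. A call with a gripper value outside its range is refused whole. The fingers move at their own pace and stop on an object; the grip force is fixed at half the most. Time passes only in rows, so rows that do not move let the fingers close, or fill a call up. It gives the time, the measured TCP pose, the force, the opening and the grip force at its end, in the units of the state.
- readout.sense(): the state, without advancing time (a new reading comes with each control period).
- optics.grab_frame(name): name is "scene" or "top"; returns (picture, depth): 384x512x3 uint8, blue, green, red; 384x512 float32, mm along the optical axis (not along the pixel's ray), 0 where there is no reading.
- optics.get_calibration(name): a dict with "fovy" (degrees; the focal length in pixels is half the picture's height over the tangent of half this angle, whatever the lens; pixels are square), "cx", "cy" (the principal point, pixels), "R" (3x3) and "t" (3): a world point X has camera coordinates R X + t. Camera axes: x right, y down, z forward; pixel columns grow to the right and rows downward; lengths in mm; the calibration is good to about 2 mm. A picture is of the moment at which its call begins. get_calibration takes no time and is no camera call.
- job_done(): hands the job in; it is judged then, once.
Trained networks look in the newest picture that a camera, given by its name, has taken for a name from the list of things; names that differ only in an ending like _2 or _b are one class to them, and where a whole thing is asked for, a point or a joint stands for the part that bears it (a point fixed in the world has none). Each returns a list of dicts, best first, with "confidence" (0 to 1); they miss things now and then, are a little off and sometimes report something else, mostly with a low value. They report only what shows in the picture. A call takes as long as a camera call.
- spotter.recognise(camera, name): "position" ([x, y, z] in mm, in the coordinates of the camera as it stood for that picture, good to about 4 mm: the middle of the surface that is visible of it).
- spotter.outline_of(camera, name): "region" (384x512 bool, what is visible of it).
- spotter.pinpoint(camera, name): "position" ([x, y, z] in mm, in the coordinates of the camera as it stood for that picture, good to about 4 mm: a listed point, or the origin of a listed thing).
The state is a dict: "time_s": time; "qpos": joint angles; "qd": joint speeds; "effort": joint torques, N m; "tool_pos": TCP position; "tcp_rot": TCP orientation; "force": force on the tool from outside, world axes, zero at the start; "torque": the same for the moment, N m; "grip_width": finger opening in mm; "finger_force": force on a finger pad.
Only numpy, scipy, OpenCV 4.12 (cv2) and the standard library are available. Lean on these libraries where they do the work, as an engineer would, in place of code of your own. Each camera call takes 0.05 s, during which the arm holds its last target. There are 200 camera calls.

## Working session

There is one attempt and no reset: what is moved stays moved. The work goes in short steps, Python scripts to look and compute and a tool call to move; the robot and the scene stay as the last step left them, time stands still between calls to the robot, and variables do not carry over. Pictures are saved under pics/ and viewed, at most 10 in all, crops included, and the job is handed in when it is done.

Besides the shell and the picture viewer there is one more tool, called after ">>>" as name(argument=value, ...), one argument or row to a line, values as JSON. carry_out: Moves the arm, as the interface text tells. Its arguments: {"type":"object","properties":{"steps":{"type":"array"}},"required":["steps"]}

```bash
mkdir -p pics; ls; cat > h.py <<'E'
import numpy as np, cv2
from cell import readout, optics, job_done, spotter, r
def w(cam,p):
    c=optics.get_calibration(cam); return np.array(c["R"]).T@(np.array(p)-np.array(c["t"]))
def cloud(cam,d):
    c=optics.get_calibration(cam); f=192/np.tan(np.radians(c["fovy"])/2)
    v,u=np.mgrid[:384,:512]; P=np.stack([(u-c["cx"])/f*d,(v-c["cy"])/f*d,d],-1)
    return (P-np.array(c["t"]))@np.array(c["R"])
E
python3 - <<'E'
from h import *
s=readout.sense(); print(s["time_s"],s["tool_pos"],np.round(s["tcp_rot"],3),s["grip_width"],r.pinch_z)
for cam in("top","scene"):
    im,d=optics.grab_frame(cam); cv2.imwrite(f"pics/{cam}0.png",im); np.save(f"{cam}0.npy",d)
    for n in("intake","knob_foot","knob_grip","shutter_grip","tab_a","plug"):
        o=spotter.pinpoint(cam,n) if n!="tab_a" else spotter.recognise(cam,n)
        for q in o[:2]: print(cam,n,np.round(w(cam,q["position"]),1),round(q["confidence"],2))
E
```

```text
pics
0.0 [ 223.6096767  -528.9024762   230.10403321] [[ 0.921  0.389 -0.001]
 [ 0.389 -0.921  0.002]
 [ 0.    -0.002 -1.   ]] 85.27382851873591 18.700000000000003
top knob_foot [489.7  62.   51.5] 0.57
top knob_grip [484.7  61.2  90.6] 0.78
top shutter_grip [594.5  55.7  78.4] 0.74
top tab_a [ 436.6 -410.7   22. ] 0.2
top plug [485.8 -36.5  52.5] 0.43
scene intake [527.7  77.5   1.2] 0.86
scene knob_foot [487.6  58.3  46.1] 0.68
scene knob_foot [487.7 -43.6  48.1] 0.28
scene knob_grip [487.9  61.6  87.5] 0.72
scene shutter_grip [597.2  62.1  74.8] 0.58
scene plug [447.  258.   -1.1] 0.6
scene plug [487.8 -42.1  49.8] 0.38
```

View pics/top0.png

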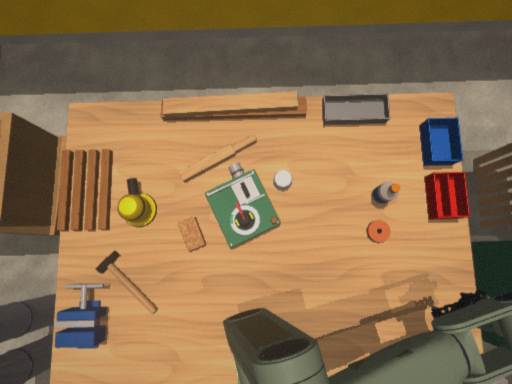

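View pics/scene0.png

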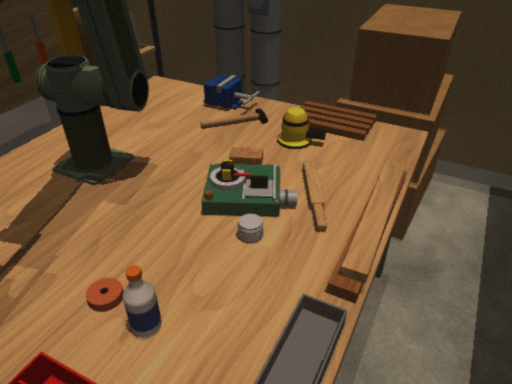

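The pictures show the green box (top view around px 243,208), with the knob at (244,215), tongue pointing up and left, handle at (247,187) and plug at (277,221). The box is yawed about 0.4. I'll measure it precisely next.

```bash
python3 - <<'E'
from h import *
for cam in("top","scene"):
    im=cv2.imread(f"pics/{cam}0.png"); d=np.load(f"{cam}0.npy"); X=cloud(cam,d)
    hsv=cv2.cvtColor(im,cv2.COLOR_BGR2HSV); H,S,V=[hsv[...,i].astype(int) for i in range(3)]
    reg=(np.hypot(X[...,0]-535,X[...,1]-75)<190)&(d>0)
    g=reg&(H>55)&(H<95)&(S>80)&(abs(X[...,2]-50)<7)
    P=X[g][:,:2].astype(np.float32); rc=cv2.minAreaRect(P); print(cam,"green",len(P),rc, np.median(X[g][:,2]))
    b=cv2.boxPoints(rc); print(np.round(b,1).tolist())
    r_=reg&((H<8)|(H>172))&(S>150)&(X[...,2]>58); Q=X[r_]; print("red",len(Q),Q.mean(0) if len(Q) else 0, np.round(cv2.fitLine(Q[:,:2].astype(np.float32),2,0,.01,.01).ravel(),2) if len(Q)>3 else 0)
    y=reg&(H>18)&(H<36)&(S>130)&(X[...,2]>60); Q=X[y]; print("yel",np.round(Q,0).tolist()[:40])
    k=reg&(V<60)&(X[...,2]>85)&(X[...,2]<115); Q=X[k]
    for nm,c in(("hub",(487,61)),("handle",(596,59))):
        m=Q[np.hypot(Q[:,0]-c[0],Q[:,1]-c[1])<40]
        if len(m): print(nm,len(m),m.mean(0),m.min(0),m.max(0),cv2.minAreaRect(m[:,:2].astype(np.float32)))
    v,u=np.where(reg&(X[...,2]>30)); print(u.min(),u.max(),v.min(),v.max())
    c=im[v.min()-5:v.max()+5,u.min()-5:u.max()+5]; cv2.imwrite(f"pics/{cam}c.png",cv2.resize(c,None,fx=5,fy=5,interpolation=cv2.INTER_CUBIC)[:600,:800])
E
```

```text
top green 397 ((526.138916015625, 68.13123321533203), (193.37841796875, 186.1170654296875), 23.833627700805664) 49.780535151877196
[[400.1000061035156, 114.19999694824219], [475.29998779296875, -56.099998474121094], [652.2000122070312, 22.100000381469727], [577.0, 192.3000030517578]]
red 32 [521.86995405  77.76315884  78.2342916 ] [9.0000e-01 4.3000e-01 5.2187e+02 7.7760e+01]
yel [[507.0, 44.0, 103.0], [507.0, 41.0, 97.0], [503.0, 44.0, 102.0], [504.0, 41.0, 96.0], [503.0, 37.0, 98.0], [499.0, 40.0, 105.0], [500.0, 37.0, 102.0], [503.0, 35.0, 69.0], [496.0, 40.0, 105.0], [496.0, 37.0, 100.0], [496.0, 34.0, 102.0], [496.0, 42.0, 64.0], [493.0, 37.0, 99.0], [493.0, 34.0, 99.0], [495.0, 32.0, 70.0], [490.0, 37.0, 99.0], [489.0, 34.0, 102.0], [489.0, 30.0, 107.0], [487.0, 88.0, 101.0], [486.0, 34.0, 95.0], [484.0, 92.0, 99.0], [484.0, 88.0, 104.0], [486.0, 87.0, 79.0], [481.0, 88.0, 101.0], [481.0, 85.0, 98.0], [477.0, 88.0, 105.0], [477.0, 85.0, 102.0], [479.0, 83.0, 79.0], [474.0, 88.0, 101.0], [474.0, 85.0, 101.0], [474.0, 82.0, 99.0], [470.0, 85.0, 103.0], [470.0, 82.0, 103.0], [472.
[... 1119 characters left out ...]
], [506.0, 41.0, 102.0], [508.0, 44.0, 101.0], [504.0, 56.0, 93.0], [492.0, 31.0, 101.0], [494.0, 33.0, 99.0], [497.0, 34.0, 100.0], [502.0, 31.0, 103.0], [502.0, 36.0, 100.0], [505.0, 37.0, 101.0], [509.0, 37.0, 102.0]]
hub 79 [494.424554    54.64958898 101.19819664] [475.19314896  38.95354547  85.5501022 ] [509.57563254  77.71503779 107.29827927] ((492.7776794433594, 58.38813781738281), (40.245849609375, 31.704856872558594), 70.14771270751953)
handle 81 [598.06750529  55.08802795  91.43263034] [571.53522125  41.54284564  85.00554154] [618.55669822  72.01282378  97.58220011] ((596.6300659179688, 55.17810821533203), (48.58683776855469, 15.470527648925781), 24.032127380371094)
201 296 153 227
```

View pics/topc.png

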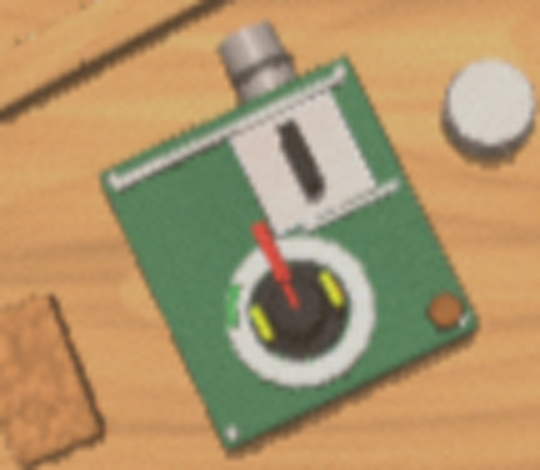

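Box yaw is about 0.42. The tab midpoint, the networks and the handle geometry all agree on a knob axis at about (488, 61). The tool yaw already nearly fits, so I'll move across at height.

>>> carry_out(
  steps=[
    [0.66,-0.61,0,0,0,0,1],
    [0.66,-0.61,0,0,0,0,1],
    [0.66,-0.61,0,0,0,0,1],
    [0.66,-0.61,0,0,0,0,1],
    [0.66,-0.61,0,0,0,0,1],
    [0.66,-0.61,0,0,0,0,1],
    [0.66,-0.61,0,0,0,0,1],
    [0.66,-0.61,0,0,0,0,1],
  ],
)

```text
time_s: 1.37
tool_pos: [313.1, -332.0, 231.5]
tcp_rot: [[0.921, 0.389, 0.0], [0.389, -0.921, -0.0], [0.0, 0.0, -1.0]]
force: [0.7, -0.5, -0.2]
grip_width: 85.5
finger_force: 0.0
```

>>> carry_out(
  steps=[
    [0.66,-0.61,0,0,0,0,1],
    [0.66,-0.61,0,0,0,0,1],
    [0.66,-0.61,0,0,0,0,1],
    [0.66,-0.61,0,0,0,0,1],
    [0.66,-0.61,0,0,0,0,1],
    [0.66,-0.61,0,0,0,0,1],
    [0.66,-0.61,0,0,0,0,1],
    [0.66,-0.61,0,0,0,0,1],
  ],
)

```text
time_s: 2.03
tool_pos: [402.1, -135.4, 231.6]
tcp_rot: [[0.921, 0.389, 0.001], [0.389, -0.921, -0.0], [0.001, 0.001, -1.0]]
force: [1.2, -0.1, 0.1]
grip_width: 85.7
finger_force: 0.0
```

>>> carry_out(
  steps=[
    [0.66,-0.61,0,0,0,0,1],
    [0.66,-0.61,0,0,0,0,1],
    [0.66,-0.61,0,0,0,0,1],
    [0.66,-0.61,0,0,0,0,1],
    [0.66,-0.61,0,0,0,0,1],
    [0.66,-0.61,0,0,0,0,1],
    [0.5,-0.5,0,0,0,0,1],
    [0,0,0,0,0,0,1],
  ],
)

```text
time_s: 2.7
tool_pos: [477.4, 33.5, 231.5]
tcp_rot: [[0.92, 0.393, 0.001], [0.393, -0.92, 0.002], [0.002, -0.001, -1.0]]
force: [-0.8, 0.4, 1.1]
grip_width: 85.6
finger_force: 0.0
```

```bash
python3 - <<'E'
from h import *
for n in("knob_grip","shutter_grip","knob_foot"):
  for cam in ("scene","top"):
    L=[]
    for i in range(4):
        optics.grab_frame(cam); L+=[w(cam,q["position"]) for q in spotter.pinpoint(cam,n)[:1] if q["confidence"]>.4]
    if L: print(n,cam,len(L),np.round(np.median(L,0),1),np.round(np.std(L,0),1))
s=readout.sense(); print(s["tool_pos"],s["time_s"],s["torque"],s["force"])
E
```

```text
knob_grip scene 4 [488.   62.2  86.1] [0.9 1.4 1. ]
knob_grip top 1 [540.4 453.5  -4.9] [0. 0. 0.]
shutter_grip scene 4 [596.8  60.3  77.5] [1.3 2.  1.7]
shutter_grip top 4 [593.3  56.1  79.9] [0.8 1.9 2. ]
knob_foot scene 4 [488.2  59.   48.6] [0.8 1.7 1.8]
knob_foot top 1 [ 570.9 -436.6   -0.8] [0. 0. 0.]
[476.31683737  30.40196292 231.26803996] 5.1 [-0.01766347 -0.00700616  0.03753703] [-0.23172698  0.76636372  0.72022975]
```

>>> carry_out(
  steps=[
    [0.38,-0.39,0,0,0,-0.18,1],
    [0.38,-0.39,0,0,0,0,1],
    [0,0,0.9,0,0,0,1],
    [0,0,0.9,0,0,0,1],
    [0,0,0.9,0,0,0,1],
    [0,0,0.6,0,0,0,1],
    [0,0,0,0,0,0,1],
    [0,0,0,0,0,0,1],
  ],
)

```text
time_s: 5.77
tool_pos: [487.1, 61.0, 131.5]
tcp_rot: [[0.914, 0.407, -0.003], [0.407, -0.914, 0.0], [-0.002, -0.001, -1.0]]
force: [0.9, 0.9, -0.4]
grip_width: 85.2
finger_force: 0.0
```

```bash
python3 - <<'E'
from h import *
im,d=optics.grab_frame("scene"); cv2.imwrite("pics/s1.png",cv2.resize(im[90:240,150:320],None,fx=4,fy=4,interpolation=cv2.INTER_CUBIC))
L=[(readout.sense(),optics.grab_frame("scene"))[0] for i in range(5)]
for k in("tool_pos","force","torque"): print(k,np.round(np.mean([s[k] for s in L],0),2),np.round(np.std([s[k] for s in L],0),2))
R=L[-1]["tcp_rot"]; print(np.round(R,3))
E
```

```text
tool_pos [489.26  60.85 133.88] [0.4  0.03 0.48]
force [-0.01 -0.34  0.24] [0.37 0.37 0.4 ]
torque [ 0.   -0.03 -0.01] [0.02 0.01 0.01]
[[ 0.914  0.406  0.004]
 [ 0.406 -0.914 -0.   ]
 [ 0.003  0.002 -1.   ]]
```

View pics/s1.png

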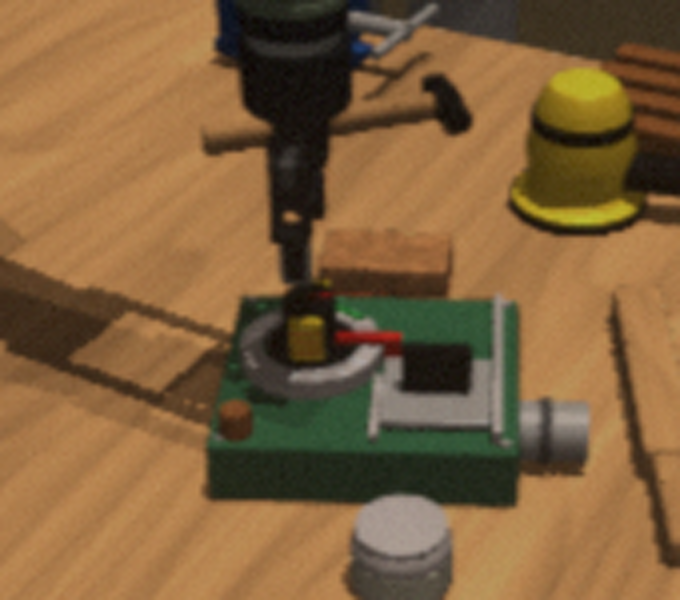

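The fingertips (crop px 293,280) are above the knob (310,310). I'll check the hand's alignment in the same camera frame.

```bash
python3 - <<'E'
from h import *
im,d=optics.grab_frame("scene"); X=cloud("scene",d); s=readout.sense(); R=np.array(s["tcp_rot"])
T=(X-np.array(s["tool_pos"]))@R
m=(d>0)&(abs(T[...,0])<40)&(abs(T[...,1])<80)
for a in range(-90,30,10):
    q=m&(T[...,2]>=a)&(T[...,2]<a+10)
    if q.sum()>2: t=T[q]; print(a,q.sum(),"x",np.round(np.percentile(t[:,0],[3,50,97]),1),"y",np.round(np.percentile(t[:,1],[3,50,97]),1))
hsv=cv2.cvtColor(im,cv2.COLOR_BGR2HSV)
y=(hsv[...,0]>18)&(hsv[...,0]<36)&(hsv[...,1]>130)&m&(X[...,2]<110)
for sg in(1,-1):
    t=T[y&(sg*T[...,1]>5)]; print("tab",sg,len(t),t.min(0).round(1),t.max(0).round(1),t.mean(0).round(1))
E
```

```text
-90 39 x [-9.2  9.5 17.5] y [21.9 68.8 74.4]
-80 32 x [-9.4 10.7 17.2] y [-33.1  66.8  73.7]
-70 49 x [-11.4   0.8  13.8] y [46.5 71.8 76.1]
-60 4 x [-0.6 13.  14. ] y [-39.   51.   57.3]
-50 26 x [-8.6  3.3 10.6] y [-47.1  53.4  58.4]
-40 32 x [-9.2  4.  11.2] y [-49.8  50.8  58.6]
-30 34 x [-9.7  4.7 11.5] y [-44.9  51.7  58.9]
-20 22 x [-9.8  2.4 10. ] y [-45.4  48.1  52.5]
20 58 x [-14.6   0.7  16.9] y [-12.8   3.6  19.7]
tab 1 96 [-16.    7.5  27.6] [16.4 33.6 68.6] [ 2.4 25.  47.4]
tab -1 8 [-21.6 -26.4  28. ] [11.  -8.3 72.1] [  3.5 -18.4  36.8]
```

>>> carry_out(
  steps=[
    [0,0.03,0.6,0,0,0,1],
    [0,0,0.6,0,0,0,1],
    [0,0,0.5,0,0,0,1],
    [0,0,0.3,0,0,0,1],
    [0,0,0.16,0,0,0,1],
    [0,0,0,0,0,0,1],
    [0,0,0,0,0,0,1],
    [0,0,0,0,0,0,1],
  ],
)

```text
time_s: 6.78
tool_pos: [489.3, 60.1, 68.5]
tcp_rot: [[0.914, 0.407, 0.002], [0.407, -0.914, -0.0], [0.002, 0.001, -1.0]]
force: [0.1, 0.9, 0.0]
grip_width: 85.3
finger_force: 0.0
```

>>> carry_out(
  steps=[
    [0,0,0,0,0,0,0.74],
    [0,0,0,0,0,0,0.74],
    [0,0,0,0,0,0,0.74],
    [0,0,0,0,0,0,0.74],
    [0,0,0,0,0,0,0.7],
    [0,0,0,0,0,0,0.7],
    [0,0,0,0,0,0,0.66],
    [0,0,0,0,0,0,0.66],
  ],
)

```text
time_s: 7.45
tool_pos: [488.6, 60.1, 68.1]
tcp_rot: [[0.913, 0.407, 0.0], [0.407, -0.913, -0.0], [0.0, 0.0, -1.0]]
force: [-2.0, -0.3, 4.5]
grip_width: 56.2
finger_force: 5.3
```

>>> carry_out(
  steps=[
    [0,0,0,0,0,0,0.6],
    [0,0,0,0,0,0,0.6],
    [0,0,0,0,0,0,0.55],
    [0,0,0,0,0,0,0.55],
    [0,0,0,0,0,0,0.5],
    [0,0,0,0,0,0,0.5],
    [0,0,0,0,0,0,0.5],
    [0,0,0,0,0,0,0.5],
  ],
)

```text
time_s: 8.12
tool_pos: [488.6, 60.8, 70.2]
tcp_rot: [[0.913, 0.407, -0.0], [0.407, -0.913, 0.001], [0.0, -0.001, -1.0]]
force: [-9.1, 2.6, 19.2]
grip_width: 44.6
finger_force: 59.6
```

```bash
cat > st.py <<'E'
from h import *
L=[]
for i in range(3): L.append(readout.sense()); optics.grab_frame("scene")
R=np.mean([s["tcp_rot"] for s in L],0)
print(L[-1]["time_s"],"yaw",np.round(np.arctan2(R[1,0],R[0,0]),4),"pos",np.round(np.mean([s["tool_pos"] for s in L],0),1))
F=np.mean([s["force"] for s in L],0); print("F",F.round(1),"tool",(R.T@F).round(1),"M",np.mean([s["torque"] for s in L],0).round(3),"w",round(L[-1]["grip_width"],1),"ff",round(L[-1]["finger_force"],1))
E
python3 st.py
```

```text
8.2167 yaw 0.419 pos [488.6  60.8  70.2]
F [-8.5  2.9 19.7] tool [ -6.6  -6.2 -19.7] M [0.517 1.337 0.064] w 44.6 ff 59.6
```

>>> carry_out(
  steps=[
    [-0.02,-0.02,-0.07,0,0,0,0.5],
    [0,0,0,0,0,0,0.5],
    [0,0,0,0,0,-0.3,0.5],
    [0,0,0,0,0,-0.3,0.5],
    [0,0,0,0,0,-0.3,0.5],
    [0,0,0,0,0,0,0.5],
    [0,0,0,0,0,0,0.5],
    [0,0,0,0,0,0,0.5],
  ],
)

```text
time_s: 8.93
tool_pos: [488.5, 60.7, 70.6]
tcp_rot: [[0.871, 0.491, 0.002], [0.491, -0.871, 0.001], [0.002, 0.0, -1.0]]
force: [-1.3, 2.2, 8.7]
grip_width: 43.6
finger_force: 64.2
```

```bash
python3 st.py
```

```text
9.0333 yaw 0.5129 pos [488.4  60.7  70.6]
F [-1.5  2.   8.3] tool [-0.3 -2.5 -8.3] M [0.458 0.244 0.054] w 44.0 ff 64.2
```

>>> carry_out(
  steps=[
    [0,0,0,0,0,-0.4,0.5],
    [0,0,0,0,0,-0.4,0.5],
    [0,0,0,0,0,-0.4,0.5],
    [0,0,0,0,0,-0.4,0.5],
    [0,0,0,0,0,-0.4,0.5],
    [0,0,0,0,0,0,0.5],
    [0,0,0,0,0,0,0.5],
    [0,0,0,0,0,0,0.5],
  ],
)

```text
time_s: 9.75
tool_pos: [488.5, 60.7, 70.6]
tcp_rot: [[0.75, 0.661, 0.002], [0.661, -0.75, 0.0], [0.002, 0.001, -1.0]]
force: [-0.9, 2.6, 8.1]
grip_width: 44.0
finger_force: 64.1
```

```bash
python3 st.py; python3 - <<'E'
from h import *
im,d=optics.grab_frame("scene"); cv2.imwrite("pics/s2.png",cv2.resize(im[130:230,190:310],None,fx=6,fy=6,interpolation=cv2.INTER_CUBIC))
E
```

```text
9.85 yaw 0.7224 pos [488.5  60.7  70.6]
F [-1.4  2.6  7.8] tool [ 0.7 -2.8 -7.8] M [0.413 0.252 0.093] w 43.8 ff 64.1
```

View pics/s2.png

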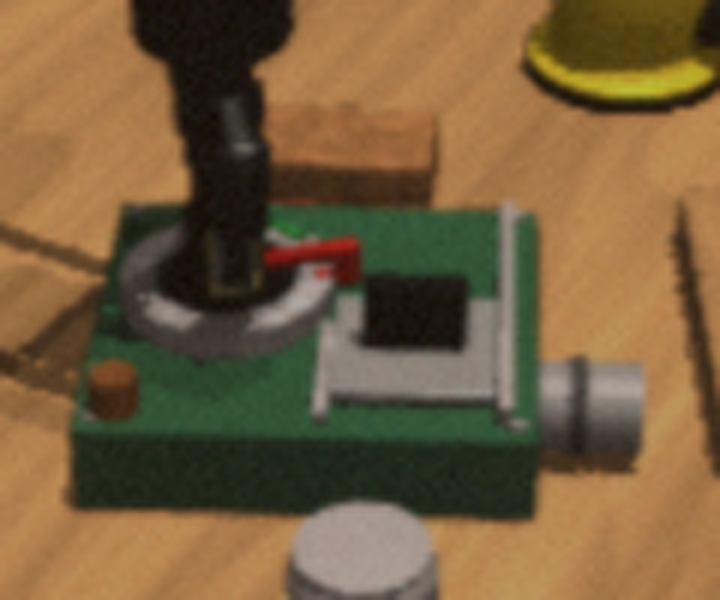

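The tongue (crop 350,255) has left the red mark (330,272), so the knob turns with the tabs pinched. I'll turn on to just short of the earliest stop.

>>> carry_out(
  steps=[
    [0,0,0,0,0,-0.6,0.5],
    [0,0,0,0,0,-0.6,0.5],
    [0,0,0,0,0,-0.6,0.5],
    [0,0,0,0,0,-0.6,0.5],
    [0,0,0,0,0,-0.6,0.5],
    [0,0,0,0,0,-0.6,0.5],
    [0,0,0,0,0,-0.3,0.5],
    [0,0,0,0,0,0,0.5],
  ],
)

```text
time_s: 10.62
tool_pos: [488.6, 60.6, 70.6]
tcp_rot: [[0.425, 0.905, 0.002], [0.905, -0.425, 0.0], [0.001, 0.002, -1.0]]
force: [-0.5, 2.4, 7.6]
grip_width: 44.1
finger_force: 64.1
```

```bash
python3 st.py
```

```text
10.7167 yaw 1.131 pos [488.6  60.6  70.6]
F [-0.9  2.5  7.3] tool [ 1.9 -1.9 -7.3] M [0.409 0.202 0.056] w 43.9 ff 64.0
```

>>> carry_out(
  steps=[
    [0,0,0,0,0,-0.15,0.5],
    [0,0,0,0,0,-0.15,0.5],
    [0,0,0,0,0,-0.15,0.5],
    [0,0,0,0,0,-0.15,0.5],
    [0,0,0,0,0,0,0.5],
    [0,0,0,0,0,0,0.5],
    [0,0,0,0,0,0,0.5],
    [0,0,0,0,0,0,0.5],
  ],
)

```text
time_s: 11.43
tool_pos: [488.6, 60.6, 70.6]
tcp_rot: [[0.369, 0.93, 0.002], [0.93, -0.369, 0.0], [0.001, 0.002, -1.0]]
force: [-1.7, 2.2, 6.9]
grip_width: 43.8
finger_force: 64.0
```

```bash
python3 st.py
```

```text
11.5333 yaw 1.1932 pos [488.6  60.6  70.6]
F [-1.5  2.1  7.6] tool [ 1.4 -2.1 -7.6] M [ 0.401  0.184 -0.008] w 43.9 ff 64.0
```

>>> carry_out(
  steps=[
    [0,0,0,0,0,-0.1,0.5],
    [0,0,0,0,0,-0.1,0.5],
    [0,0,0,0,0,-0.1,0.5],
    [0,0,0,0,0,-0.1,0.5],
    [0,0,0,0,0,0,0.5],
    [0,0,0,0,0,0,0.5],
    [0,0,0,0,0,0,0.5],
    [0,0,0,0,0,0,0.5],
  ],
)

```text
time_s: 12.25
tool_pos: [488.6, 60.6, 70.6]
tcp_rot: [[0.329, 0.944, 0.002], [0.944, -0.329, 0.0], [0.001, 0.002, -1.0]]
force: [-0.7, 2.9, 7.4]
grip_width: 43.8
finger_force: 64.0
```

```bash
python3 st.py
```

```text
12.35 yaw 1.235 pos [488.6  60.6  70.6]
F [-1.1  2.7  7.6] tool [ 2.2 -1.9 -7.6] M [ 0.397  0.203 -0.057] w 43.8 ff 64.0
```

>>> carry_out(
  steps=[
    [0,0,0,0,0,-0.1,0.5],
    [0,0,0,0,0,-0.1,0.5],
    [0,0,0,0,0,-0.1,0.5],
    [0,0,0,0,0,-0.1,0.5],
    [0,0,0,0,0,0,0.5],
    [0,0,0,0,0,0,0.5],
    [0,0,0,0,0,0,0.5],
    [0,0,0,0,0,0,0.5],
  ],
)

```text
time_s: 13.07
tool_pos: [488.6, 60.6, 70.6]
tcp_rot: [[0.29, 0.957, 0.002], [0.957, -0.29, 0.001], [0.001, 0.002, -1.0]]
force: [-0.5, 2.4, 7.8]
grip_width: 43.8
finger_force: 64.0
```

```bash
python3 st.py
```

```text
13.1667 yaw 1.2763 pos [488.6  60.6  70.6]
F [-0.6  2.5  7.4] tool [ 2.2 -1.3 -7.4] M [ 0.378  0.17  -0.203] w 43.6 ff 64.0
```

>>> carry_out(
  steps=[
    [0,0,0,0,0,-0.05,0.5],
    [0,0,0,0,0,-0.05,0.5],
    [0,0,0,0,0,-0.05,0.5],
    [0,0,0,0,0,0,0.5],
    [0,0,0,0,0,0,0.5],
    [0,0,0,0,0,0,0.5],
    [0,0,0,0,0,0,0.5],
    [0,0,0,0,0,0,0.5],
  ],
)

```text
time_s: 13.88
tool_pos: [488.6, 60.6, 70.6]
tcp_rot: [[0.276, 0.961, 0.002], [0.961, -0.276, 0.001], [0.001, 0.002, -1.0]]
force: [-1.0, 2.0, 7.2]
grip_width: 43.6
finger_force: 64.0
```

```bash
python3 st.py
```

```text
13.9833 yaw 1.2913 pos [488.7  60.6  70.6]
F [-1.2  1.8  7.1] tool [ 1.5 -1.6 -7.1] M [ 0.389  0.176 -0.367] w 43.7 ff 64.0
```

Torque rises about 11 N·m/rad, so this is the stop, met at roughly 0.3 N·m. I'll relax slightly and let go.

>>> carry_out(
  steps=[
    [0,0,0,0,0,0.1,0.5],
    [0,0,0,0,0,0,0.5],
    [0,0,0,0,0,0,0.8],
    [0,0,0,0,0,0,1],
    [0,0,0,0,0,0,1],
    [0,0,0,0,0,0,1],
    [0,0,0,0,0,0,1],
    [0,0,0,0,0,0,1],
  ],
)

```text
time_s: 14.7
tool_pos: [487.5, 60.3, 69.6]
tcp_rot: [[0.284, 0.959, -0.0], [0.959, -0.284, -0.0], [-0.0, -0.0, -1.0]]
force: [-0.0, -0.9, -0.6]
grip_width: 85.6
finger_force: 0.0
```

>>> carry_out(
  steps=[
    [0,0,-0.6,0,0,0,1],
    [0,0,-0.9,0,0,0,1],
    [0,0,-0.9,0,0,0,1],
    [0,0,-0.9,0,0,0,1],
    [-0.7,0,-0.9,0,0,0.8,1],
    [-0.7,0,0,0,0,0.8,1],
    [-0.7,0,0,0,0,0.8,1],
    [0,0,0,0,0,0,1],
  ],
)

```text
time_s: 15.37
tool_pos: [463.9, -0.5, 196.4]
tcp_rot: [[0.518, 0.856, 0.001], [0.856, -0.518, -0.002], [-0.001, 0.001, -1.0]]
force: [0.7, 0.5, -0.3]
grip_width: 85.3
finger_force: 0.0
```

```bash
python3 st.py; python3 - <<'E'
from h import *
c=np.array([488,61.])
for cam in("top","scene"):
    im,d=optics.grab_frame(cam); X=cloud(cam,d); np.save(cam+"3.npy",d)
    hsv=cv2.cvtColor(im,cv2.COLOR_BGR2HSV); H,S=hsv[...,0],hsv[...,1]
    y=(d>0)&(H>18)&(H<36)&(S>130)&(X[...,2]>65)&(X[...,2]<110)&(np.hypot(X[...,0]-c[0],X[...,1]-c[1])<45)
    a=1.28; ay=np.array([-np.sin(a),np.cos(a)]); Q=X[y][:,:2]-c; t=Q@ay
    for sg in(1,-1): 
        q=t[sg*t>5]; print(cam,sg,len(q),np.round(np.percentile(q,[5,50,95]),1) if len(q) else 0)
im0,im1=optics.grab_frame("scene")[0],optics.grab_frame("top")[0]
cv2.imwrite("pics/s3.png",np.hstack([cv2.resize(im0[135:225,195:295],None,fx=4,fy=4,interpolation=cv2.INTER_CUBIC),cv2.resize(im1[160:250,195:295],None,fx=4,fy=4,interpolation=cv2.INTER_CUBIC)]))
E
```

```text
15.4667 yaw 1.0288 pos [464.2   0.6 196. ]
F [ 0.3  0.  -0.1] tool [0.2 0.3 0.1] M [ 0.017 -0.026 -0.01 ] w 85.2 ff 0.0
top 1 0 0
top -1 0 0
scene 1 45 [ 8.3 22.7 27.8]
scene -1 74 [-32.6 -29.3 -15.5]
```

View pics/s3.png

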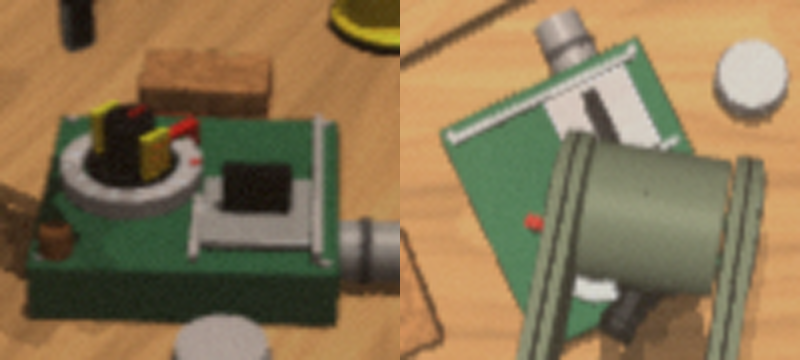

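Left, scene view: both tabs (105,120 and 155,150) stand out, spanning about 60 mm. The tongue points at the green marks, clear of the shutter. Next is the shutter handle.

>>> carry_out(
  steps=[
    [0,0,0,0,0,0.97,1],
    [0,0,0,0,0,0.97,1],
    [0,0,0,0,0,0.97,1],
    [0,0,0,0,0,0.97,1],
    [0,0,0,0,0,0.97,1],
    [0,0,0,0,0,0.97,1],
    [0.87,0.04,0,0,0,0,1],
    [0.87,0.04,0,0,0,0,1],
  ],
)

```text
time_s: 16.38
tool_pos: [513.1, 21.7, 195.2]
tcp_rot: [[0.912, 0.409, -0.001], [0.409, -0.912, 0.0], [-0.001, -0.0, -1.0]]
force: [0.9, -0.1, -0.2]
grip_width: 84.8
finger_force: 0.0
```

>>> carry_out(
  steps=[
    [0.8,0,0,0,0,0,1],
    [0.8,0,0,0,0,0,1],
    [0.8,0,0,0,0,0,1],
    [0.6,0,0,0,0,0,1],
    [0,0,0,0,0,0,0.7],
    [0,0,0,0,0,0,0.7],
    [0,0,0,0,0,0,0.7],
    [0,0,0,0,0,0,0.7],
  ],
)

```text
time_s: 17.05
tool_pos: [594.3, 57.8, 195.2]
tcp_rot: [[0.912, 0.409, -0.001], [0.409, -0.912, -0.0], [-0.001, -0.0, -1.0]]
force: [0.1, -0.3, -0.1]
grip_width: 60.1
finger_force: 0.0
```

```bash
python3 st.py; python3 - <<'E'
from h import *
s=readout.sense(); R=np.array(s["tcp_rot"]); L=[]
for i in range(3):
    im,d=optics.grab_frame("scene"); L+=[w("scene",q["position"]) for q in spotter.pinpoint("scene","shutter_grip")[:1]]
X=cloud("scene",d); T=(X-np.array(s["tool_pos"]))@R
print(np.round(L,1), np.round((np.median(L,0)-s["tool_pos"])@R,1))
k=(d>0)&(abs(X[...,2]-93)<3)&(np.hypot(X[...,0]-596,X[...,1]-57)<35); t=T[k]
print(len(t),np.round(np.percentile(t[:,0],[3,50,97]),1),np.round(np.percentile(t[:,1],[3,50,97]),1))
f=(d>0)&(abs(T[...,0])<30)&(abs(T[...,1])<70)&(T[...,2]<-15)&(T[...,2]>-40); t=T[f]
print("fing",len(t),np.round(np.percentile(t[:,0],[3,50,97]),1),np.round(np.percentile(t[:,1],[3,50,97]),1))
E
```

```text
17.15 yaw 0.4216 pos [594.4  57.7 195.4]
F [-0.2 -0.1 -0. ] tool [-0.2 -0.   0. ] M [-0.015 -0.01  -0.006] w 59.6 ff 0.0
[[528.9  81.5  -1.1]
 [597.1  58.8  76.5]
 [601.6  59.9  76.4]] [  3.1  -1.2 119.3]
52 [-21.8   0.9  24.8] [-3.1  3.5  8.7]
fing 92 [-9.8  0.6 11. ] [-32.9  38.4  45.3]
```

>>> carry_out(
  steps=[
    [0,0.05,0.8,0,0,0,0.7],
    [0,0,0.9,0,0,0,0.7],
    [0,0,0.9,0,0,0,0.7],
    [0,0,0.8,0,0,0,0.7],
    [0,0,0.5,0,0,0,0.7],
    [0,0,0.3,0,0,0,0.7],
    [0,0,0.15,0,0,0,0.7],
    [0,0,0,0,0,0,0.7],
  ],
)

```text
time_s: 18.17
tool_pos: [595.6, 56.5, 64.4]
tcp_rot: [[0.912, 0.409, -0.001], [0.409, -0.912, 0.0], [-0.001, -0.001, -1.0]]
force: [1.0, -0.5, -0.6]
grip_width: 59.9
finger_force: 0.0
```

>>> carry_out(
  steps=[
    [0,0,0,0,0,0,0.35],
    [0,0,0,0,0,0,0.35],
    [0,0,0,0,0,0,0.35],
    [0,0,0,0,0,0,0.2],
    [0,0,0,0,0,0,0.1],
    [0,0,0,0,0,0,0.1],
    [0,0,0,0,0,0,0.1],
    [0,0,0,0,0,0,0.1],
  ],
)

```text
time_s: 18.83
tool_pos: [596.4, 57.6, 66.5]
tcp_rot: [[0.912, 0.41, 0.001], [0.41, -0.912, 0.001], [0.002, -0.001, -1.0]]
force: [-2.6, 3.6, 5.9]
grip_width: 13.2
finger_force: 59.8
```

```bash
python3 st.py
```

```text
18.9333 yaw 0.4227 pos [596.4  57.6  66.5]
F [-2.1  3.2  5.9] tool [-0.6 -3.8 -5.9] M [0.567 0.343 0.263] w 13.1 ff 59.8
```

>>> carry_out(
  steps=[
    [0,-0.2,-0.03,0,0,0,0.1],
    [0,-0.3,0,0,0,0,0.1],
    [0,-0.4,0,0,0,0,0.1],
    [0,-0.4,0,0,0,0,0.1],
    [0,-0.4,0,0,0,0,0.1],
    [0,-0.4,0,0,0,0,0.1],
    [0,-0.3,0,0,0,0,0.1],
    [0,0,0,0,0,0,0.1],
  ],
)

```text
time_s: 19.65
tool_pos: [565.2, 125.2, 66.4]
tcp_rot: [[0.912, 0.411, -0.001], [0.411, -0.912, 0.002], [0.0, -0.002, -1.0]]
force: [-1.4, 2.3, 6.4]
grip_width: 13.2
finger_force: 60.4
```

```bash
python3 st.py
```

```text
19.75 yaw 0.4233 pos [565.4 124.8  66.4]
F [-1.2  2.1  6.3] tool [-0.2 -2.5 -6.3] M [0.21  0.09  0.265] w 12.8 ff 60.4
```

>>> carry_out(
  steps=[
    [0,-0.04,0,0,0,0,0.1],
    [0,-0.04,0,0,0,0,0.1],
    [0,-0.04,0,0,0,0,0.1],
    [0,-0.04,0,0,0,0,0.1],
    [0,-0.04,0,0,0,0,0.1],
    [0,0,0,0,0,0,0.1],
    [0,0,0,0,0,0,0.1],
    [0,0,0,0,0,0,0.1],
  ],
)

```text
time_s: 20.47
tool_pos: [564.0, 127.9, 66.4]
tcp_rot: [[0.912, 0.41, 0.0], [0.41, -0.912, 0.0], [0.0, -0.0, -1.0]]
force: [-0.3, -2.1, 5.6]
grip_width: 12.7
finger_force: 60.5
```

```bash
python3 st.py
```

```text
20.5667 yaw 0.4219 pos [564.  127.9  66.5]
F [-0.7 -2.1  5.5] tool [-1.5  1.6 -5.5] M [-0.328 -0.022  0.313] w 12.8 ff 60.5
```

>>> carry_out(
  steps=[
    [0,-0.04,0,0,0,0,0.1],
    [0,-0.04,0,0,0,0,0.1],
    [0,-0.04,0,0,0,0,0.1],
    [0,-0.02,0,0,0,0,0.1],
    [0,0,0,0,0,0,0.1],
    [0,0,0,0,0,0,0.1],
    [0,0,0,0,0,0,0.1],
    [0,0,0,0,0,0,0.1],
  ],
)

```text
time_s: 21.28
tool_pos: [563.7, 128.6, 66.5]
tcp_rot: [[0.912, 0.409, 0.002], [0.409, -0.912, -0.005], [0.0, 0.005, -1.0]]
force: [3.1, -11.7, 3.5]
grip_width: 13.1
finger_force: 60.1
```

```bash
python3 st.py
```

```text
21.3833 yaw 0.4219 pos [563.7 128.6  66.5]
F [  3.1 -10.9   3.3] tool [-1.7 11.2 -3.3] M [-1.424 -0.419  0.338] w 13.0 ff 60.1
```

At its stop: 78 mm of travel and 11 N. I'll release and withdraw.

>>> carry_out(
  steps=[
    [0,0,0,0,0,0,0.5],
    [0,0,0,0,0,0,0.7],
    [0,0,0,0,0,0,0.7],
    [0,0,0,0,0,0,0.7],
    [0,0,-0.6,0,0,0,0.7],
    [0,0,-0.9,0,0,0,0.7],
    [0,0,-0.9,0,0,0,0.7],
    [0,0,-0.9,0,0,0,0.7],
  ],
)

```text
time_s: 22.1
tool_pos: [561.3, 132.1, 165.2]
tcp_rot: [[0.912, 0.41, -0.002], [0.41, -0.912, 0.001], [-0.002, -0.001, -1.0]]
force: [-0.2, -0.2, -0.9]
grip_width: 59.8
finger_force: 0.0
```

>>> carry_out(
  steps=[
    [0,0,-0.8,0,0,0,0.7],
    [0,0.9,0,0,0,0,0.7],
    [0,0.9,0,0,0,0,0.7],
    [0,0.9,0,0,0,0,0.7],
    [0,0.9,0,0,0,0,0.7],
    [0,0.9,0,0,0,0,0.7],
    [0,0.9,0,0,0,0,0.7],
    [0,0.9,0,0,0,0,0.7],
  ],
)

```text
time_s: 22.77
tool_pos: [639.7, -41.3, 188.5]
tcp_rot: [[0.912, 0.41, -0.001], [0.41, -0.912, 0.001], [-0.0, -0.001, -1.0]]
force: [0.4, 0.7, -0.5]
grip_width: 59.9
finger_force: 0.0
```

>>> carry_out(
  steps=[
    [0,0.9,0,0,0,0,0.7],
    [0,0.9,0,0,0,0,0.7],
    [0,0.9,0,0,0,0,0.7],
    [0,0.9,0,0,0,0,0.7],
    [0,0,0,0,0,0,0.7],
    [0,0,0,0,0,0,0.7],
    [0,0,0,0,0,0,0.7],
    [0,0,0,0,0,0,0.7],
  ],
)

```text
time_s: 23.43
tool_pos: [683.4, -137.9, 188.5]
tcp_rot: [[0.912, 0.411, -0.001], [0.411, -0.912, 0.001], [-0.001, -0.001, -1.0]]
force: [0.0, 0.0, -1.3]
grip_width: 59.5
finger_force: 0.0
```

```bash
python3 st.py; python3 - <<'E'
from h import *
a,b=optics.grab_frame("scene"),optics.grab_frame("top")
z=lambda i:cv2.resize(i,None,fx=4,fy=4,interpolation=cv2.INTER_CUBIC)
cv2.imwrite("pics/s4.png",np.hstack([z(a[0][135:225,195:295]),z(b[0][160:250,190:290])]))
for cam in("scene","top"):
    L=[w(cam,q["position"]).round(1) for q in spotter.pinpoint(cam,"shutter_grip")[:1]]; print(cam,L)
E
```

```text
23.5333 yaw 0.4233 pos [ 683.5 -137.9  188.8]
F [-0.3  0.1  0. ] tool [-0.3 -0.3 -0. ] M [ 0.01  -0.027 -0.005] w 59.8 ff 0.0
scene [array([564.8, 131.7,  77.7])]
top [array([563.8, 126.7,  77. ])]
```

View pics/s4.png

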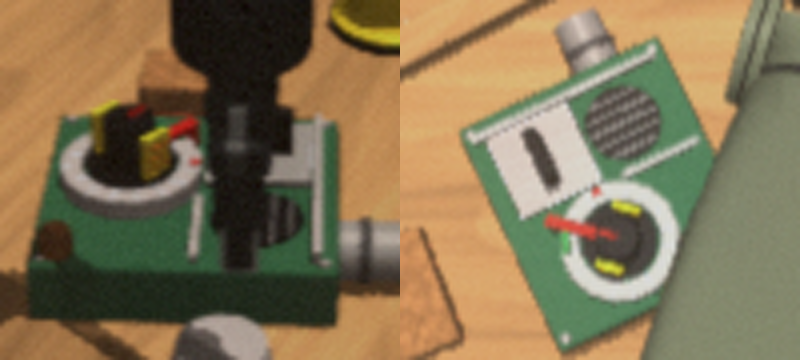

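The top view shows the port fully uncovered (622,125), the tongue at the green mark (565,235), and both tabs as far out as at the start (15 px apart in both pictures).

```bash
python3 -c "
from cell import job_done; print(job_done())"
```

```text
the job is handed in; nothing more can be done
None
```

I opened the dust intake and handed the job in at about 23.5 s: the knob met its stop at about 0.3 N·m, both tabs sprang back out, and the shutter slid its full 78 mm.

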